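# Stack the bearing spacers on the tensioner spindle

### The job

Thread the three plain aluminium spacers onto the upright spindle of the tensioner hub in order of size, the largest first, then the middle one, then the smallest on top, lowering each one rather than letting it drop, and press the stack down until the stiff brass seat under it is fully home. Feel for the spindle, as it stands on an eccentric, and never load the hub with more than 45 N; let go at the end and leave the other things on the bench where they are.

Things in the scene. Friction and masses are not known exactly. Their poses are not given: they have to be found in the camera images.
- large_centre (a point): the large spacer: plain aluminium ring, 60 mm outside diameter, 18 mm bore, 18 mm tall, at the start lying flat on the bench with its bore upright. The point is on the ring's axis, half-way up (9 mm above its underside); z is the bore's axis
- middle_centre (a point): the middle spacer: plain aluminium ring, 48 mm outside diameter, 18 mm bore, 18 mm tall, at the start lying flat on the bench with its bore upright. The point is on the ring's axis, half-way up (9 mm above its underside); z is the bore's axis
- small_centre (a point): the small spacer: plain aluminium ring, 36 mm outside diameter, 18 mm bore, 18 mm tall, at the start lying flat on the bench with its bore upright. The point is on the ring's axis, half-way up (9 mm above its underside); z is the bore's axis
- large: the large spacer as a whole; this origin is at the centre of its underside
- middle: the middle spacer as a whole; this origin is at the centre of its underside
- small: the small spacer as a whole; this origin is at the centre of its underside
- base: fixed aluminium plate of the tensioner hub, 90 x 90 x 12 mm, a 4 mm high bolt head near each corner; origin at the centre of its underside, on the bench; z up. It carries a dark round eccentric bush (52 mm diameter, top 18 mm above the bench), centred on the plate, and on the bush the upright spindle and its brass seat
- base_centre (a point): centre of the plate's top face, 12 mm above the bench, and of the bush, NOT of the spindle. The steel spindle (16 mm diameter, flat top 96 mm above the bench, edge broken by about 1 mm) has its vertical axis 4.5 mm from here, in an unmeasured direction that differs each time; the stiff bush does not turn in normal use
- home (a point): point 28 mm above the bench over the plate's centre: height of the seat's top when fully home, on a hard stop. The seat, a brass collar round the spindle (36 mm diameter, 8 mm thick), starts with its top 38 to 42 mm above the bench, slides down stiffly (about 7 N) and stays where it is left. The 54 mm stack on the home seat reaches 82 mm
- nut: bystander: dark steel hex nut, 22 mm across flats, 12 mm tall, lying flat; origin at its underside
- reel: bystander: grey plastic reel standing on its flange, 60 mm diameter, 40 mm tall; origin at its underside
- driver: bystander: black-handled screwdriver, 190 mm long, lying along its own x axis; origin at its underside
- meter: bystander: black hand-held meter lying flat, 150 mm along its x, 75 mm along its y, 41 mm tall with its dial; origin at its underside
- jar: bystander: clear screw-top jar, 56 mm diameter, 65 mm tall; origin at its underside
- bolt: bystander: steel bolt lying along its own x axis, 58 mm long, 18 mm head; origin at its underside
There are look-alikes about, which are no part of the job. Leave any blue or green look-alike of the middle alone.

How it is judged (in metres and radians):
On the way, in this order (a step that is already met when the one before it is completed fails the run):
1. the large spacer is threaded on the spindle (horizontal distance between large_centre and base_centre below 0.0075 m and z of large_centre in the frame of base below 0.09 m and angle between large_centre's own z axis and vertical below 0.15 rad), for 0.1 s.
2. the middle spacer is threaded on the spindle (all of step 1 and horizontal distance between middle_centre and base_centre below 0.0075 m and z of middle_centre in the frame of base below 0.09 m and angle between middle_centre's own z axis and vertical below 0.15 rad), for 0.1 s.
3. the small spacer is threaded on the spindle (all of step 2 and horizontal distance between small_centre and base_centre below 0.0075 m and z of small_centre in the frame of base below 0.09 m and angle between small_centre's own z axis and vertical below 0.15 rad), for 0.1 s.
At the end, for the whole second after the job is handed in: All three spacers on the spindle, largest lowest, smallest on top, level (0.06 rad), seat fully home: each centre within 2.5 mm of its home height (37, 55, 73 mm above the bench) and, seen from above, within 7.5 mm of the plate's centre (horizontal distance between each of large_centre, middle_centre, small_centre and base_centre below 0.0075 m and z of large_centre in the frame of base between 0.0345 and 0.0395 m and angle between each of large_centre, middle_centre, small_centre's own z axis and vertical below 0.06 rad and z of middle_centre in the frame of base between 0.0525 and 0.0575 m and z of small_centre in the frame of base between 0.0705 and 0.0755 m); the robot touches nothing.
It fails at once if the hub (plate, spindle or seat) is loaded with more than 45 N (contact force between base and anything else above 45 N).
It fails at once if a spacer is let drop down the spindle (falls faster than 0.55 m/s there) ((linear speed of large above 0.55 m/s and horizontal distance between large_centre and base_centre below 0.0075 m and z of large_centre in the frame of base below 0.11 m) or (linear speed of middle above 0.55 m/s and horizontal distance between middle_centre and base_centre below 0.0075 m and z of middle_centre in the frame of base below 0.11 m) or (linear speed of small above 0.55 m/s and horizontal distance between small_centre and base_centre below 0.0075 m and z of small_centre in the frame of base below 0.11 m)).
It fails at once if a bystander (nut, reel, screwdriver, meter, jar or bolt) is moved more than 30 mm (distance of any of nut, reel, driver, meter, jar, bolt from where it was at the start of the episode above 0.03 m).
It also fails if it takes over 72 s, if anything falls off the work surface, if the arm or the gripper's body presses on something with over 40 N, if the wrist force passes 120 N, or if a joint passes its speed limit or range.

### The arm

A 6-joint arm with a two-finger parallel gripper is mounted at the origin on the work surface. World frame = base frame: x ahead of the robot, y to its left, z up, the work surface at z = 0. Lengths are in m, angles in degrees, forces in N, time in s.
With the tool pointing down it reaches from about 0.4 to 0.825 m from the base axis. Payload 7 kg.
Tool frame: the origin (TCP) lies at the very end of the fingers, on their centre line; the grasp point (between the pads) lies 19 mm behind it; z points along the fingers, y is the line along which they close (so a half turn about z gives the same grasp; the last joint's range is limited). The gripper opens to 88 mm and grips with 3 to 60 N. Pads are 19 mm wide; open, the fingers measure 130 mm over their backs; the gripper's body (78 mm by 193 mm) begins 47 mm behind the grasp point.
Start: joints at [-60.212, 20.546, 0.682, 0, -70.136, -16.507], TCP at [0.155, -0.657, 0.227] pointing down, gripper open.
Joint ranges: [-176.03, 176.03], [-82.01, 121.73], [-58.28, 71.71], [-173.87, 95.51], [-174.79, -0.11], [-173.66, 173.66]. Speed limits (degrees/s): [136.94, 136.94, 172.46, 180, 180, 180].

### API

Orientations are given as [roll, pitch, yaw] about the fixed x, y, z axes, in that order (R = Rz(yaw) Ry(pitch) Rx(roll)).
In Python, from plant import ctrl, viewer gives the robot as it stands.
- The arm moves only by the tool servo_tool, never from a script. Its argument "rows" is a list of rows, each a list of 6 numbers: the shift along the world's x, y, z in mm, then the turn, a rotation vector about the world's x, y, z in degrees. A call has 1 to 5 rows; each row shifts and turns the commanded pose from where the row before left it; what a row does not reach is not made up. A row lasts 1/12 s, in which the tool goes at most 41.7 mm and 7.16 degrees, less where a joint would pass 70% of its speed; a pose out of reach is approached as far as the arm can. A call is refused whole if a number of a shift passes 41.7 or a number of a turn 7.16, either way. A call with a gripper value outside its range is refused whole. "fingers" is the finger opening in mm, from 0 to 87.6, set as the call begins (left out, the last holds). The fingers move at their own pace and stop on an object; the grip force is fixed at half the most. Time passes only in rows, so rows that do not move let the fingers close. It gives the time, the measured TCP pose, the force and the opening at its end, in the units of the state.
- ctrl.get_obs(): the state, without advancing time (a new reading comes with each control period).
- viewer.snapshot(name): name is "scene" or "top" or "wrist"; returns (picture, depth): 480x640x3 uint8, red, green, blue; 480x640 float32, m along the optical axis (not along the pixel's ray), 0 where there is no reading.
- viewer.calibration(name): a dict with "fx", "fy", "cx", "cy" (pixels), "k1" (the pictures are not rectified: a ray, as slopes to the right and down, at radius r is drawn at 1 + k1 r^2 times it, then the intrinsics apply), "origin" and "rotation" of the camera in the world. Camera axes: x right, y up, looking along -z (the intrinsics and any distortion apply to the point x, -y, -z); pixel columns grow to the right and rows downward; lengths in m; the calibration is good to about 2 mm. A picture is of the moment at which its call begins: read the wrist's pose just before it. calibration takes no time and is no camera call; for the wrist camera it gives the pose at the moment of the call.
- ctrl.close_job(): hands the job in, once; it reports no verdict.
The state is a dict: "clock": time; "joint_pos": joint angles; "qvel": joint speeds; "tau": joint torques, N m; "tool_pos": TCP position; "orientation": TCP orientation; "force": force on the tool from outside, world axes, zero at the start; "moment": the same for the moment, N m; "opening": finger opening in m.
Only numpy, scipy, OpenCV 4.12 (cv2) and the standard library are available. Lean on these libraries where they do the work, as an engineer would, in place of code of your own. Each camera call takes 0.05 s, during which the arm holds its last target. There are 200 camera calls.

## Working session

There is one attempt and no reset: what is moved stays moved. The work goes in short steps, Python scripts to look and compute and a tool call to move; the robot and the scene stay as the last step left them, time stands still between calls to the robot, and variables do not carry over. Pictures are saved under pics/ and viewed, on a budget of 10 in all, crops included, one or two more only if the job needs it, and the job is handed in when it is done.

Besides the shell and the picture viewer there is one more tool, called after ">>>" by a JSON object that holds its "op" and its "data", one argument or row to a line. servo_tool: Moves the arm, as the interface text tells. Its arguments: {"type":"object","properties":{"rows":{"type":"array","items":{"type":"array","items":{"type":"number"}}},"fingers":{"type":"number"}},"required":["rows"]}

```bash
mkdir -p pics; cat > h.py <<'E'
import numpy as np, cv2
from plant import ctrl, viewer
def snap(n,f):
    c=viewer.calibration(n); p,d=viewer.snapshot(n)
    cv2.imwrite(f'pics/{f}.png',p[:,:,::-1]); np.savez(f'pics/{f}.npz',d=d,p=p,**{k:np.array(v) for k,v in c.items()})
def ray(c,u,v):
    x=(u-c['cx'])/c['fx'];y=(v-c['cy'])/c['fy'];a,b=x,y
    for _ in range(20):
        s=1+c['k1']*(a*a+b*b);a,b=x/s,y/s
    return np.array(c['rotation']).reshape(3,3)@np.array([a,-b,-1.0])
def atz(f,u,v,z):
    c=np.load(f'pics/{f}.npz'); r=ray(c,u,v); o=c['origin']
    return o+r*(z-o[2])/r[2]
def dep(f,u,v):
    c=np.load(f'pics/{f}.npz'); return c['origin']+ray(c,u,v)*c['d'][int(v),int(u)]
E
python3 - <<'E'
from h import *
snap('top','top0');snap('scene','scene0')
print(ctrl.get_obs())
c=viewer.calibration('top');print(c)
E
```

```text
{'clock': 0.1, 'joint_pos': array([-6.02139941e+01,  2.05881822e+01,  6.39610075e-01, -1.80697474e-02,
       -7.01360235e+01, -1.65075562e+01]), 'qvel': array([ 0.01618826, -0.09103989,  0.11193985,  0.04099404, -0.0402594 ,
        0.0056035 ]), 'tau': array([-5.44575414e-04, -5.84164882e+01,  2.93748808e+01,  7.01536372e+00,
        1.02016755e-02, -4.61206275e-05]), 'tool_pos': array([ 0.15492075, -0.65653479,  0.22571018]), 'orientation': array([ 1.79914064e+02, -7.75196557e-03, -1.66727697e+02]), 'force': array([-0.41822467,  0.09531267, -0.29168993]), 'moment': array([-0.10664925, -0.04825095,  0.03077977]), 'opening': 0.08779037710984192}
{'fx': 474.6208031319014, 'fy': 474.6208031319014, 'cx': 327.6858274014622, 'cy': 242.86020424541852, 'k1': -0.1285695720675219, 'origin': array([0.46416258, 0.00601275, 1.05283821]), 'rotation': array([  6.76910933,   0.74540282, -90.81729885])}
```

View pics/top0.png

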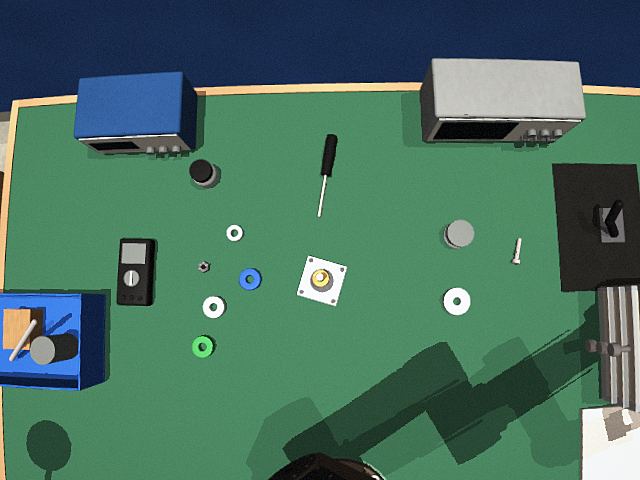

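View pics/scene0.png

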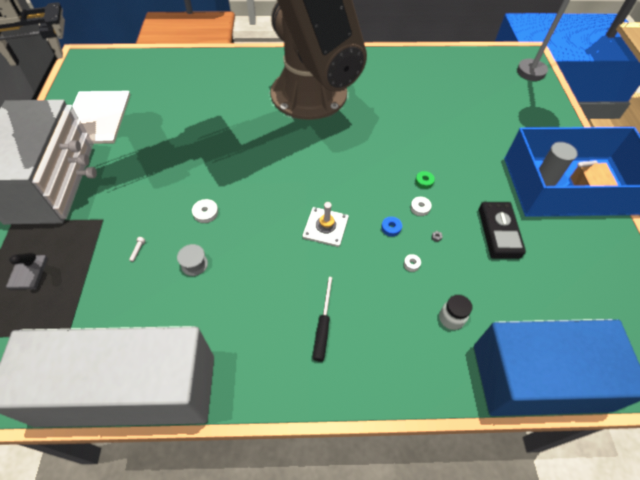

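Candidates: the large ring is at (457,301), with the reel at (459,234) as a bystander. The middle ring is the plain one at (214,307), with a blue look-alike at (250,279) and a green one at (203,347). The small ring is at (234,233), with the nut at (204,267). The hub is at (322,281).

```bash
python3 - <<'E'
s=open('h.py').read()
s=s.replace("np.array(c['rotation']).reshape(3,3)@","Rotation.from_euler('xyz',c['rotation'],degrees=True).as_matrix()@").replace("import numpy as np, cv2","import numpy as np, cv2\nfrom scipy.spatial.transform import Rotation")
open('h.py','w').write(s)
E
python3 - <<'E'
from h import *
for n,u,v,z in [('large',457,301,.018),('middle',214,307,.018),('small',234.5,233,.018),('blue',250,279,.018),('green',203,347,.018),('nut',204,267,.012),('reel',460,234,.04),('plate',322.5,281,.012),('spintop',320.5,277,.096)]:
    print(n,atz('top0',u,v,z).round(4),dep('top0',u,v).round(4))
for u,v in [(308.5,258.5),(343,267),(336,303.5),(300.5,293)]: print(atz('top0',u,v,.016).round(4))
p=cv2.imread('pics/top0.png')
a=cv2.resize(p[200:360,180:360],None,fx=4,fy=4,interpolation=cv2.INTER_CUBIC)[:600]
cv2.imwrite('pics/crop0.png',a)
print(viewer.calibration('wrist'))
E
```

```text
large [ 0.455  -0.2626  0.018 ] [ 0.4548 -0.2679 -0.0022]
middle [0.4497 0.2686 0.018 ] [ 4.495e-01  2.733e-01 -4.000e-04]
small [0.6125 0.2241 0.018 ] [ 0.6152  0.2281 -0.001 ]
blue [0.5102 0.189  0.018 ] [ 0.5111  0.1924 -0.0016]
green [0.3628 0.2928 0.018 ] [0.3614 0.2971 0.0028]
nut [0.5382 0.2935 0.012 ] [0.5381 0.2932 0.0131]
reel [ 0.5994 -0.2697  0.04  ] [ 0.5992 -0.2694  0.0412]
plate [0.504  0.0303 0.012 ] [0.503  0.0298 0.0372]
spintop [0.5089 0.0323 0.096 ] [0.509  0.0324 0.0941]
[0.5535 0.0603 0.016 ]
[ 0.5337 -0.015   0.016 ]
[0.4546 0.0016 0.016 ]
[0.4784 0.0785 0.016 ]
{'fx': 354.3073680595342, 'fy': 354.3073680595342, 'cx': 326.8374940971534, 'cy': 240.1707208627305, 'k1': -0.037858844710107246, 'origin': array([ 0.08931865, -0.67271387,  0.3851538 ]), 'rotation': array([-1.44596999e+01, -8.17170821e-02,  1.03282529e+02])}
```

View pics/crop0.png

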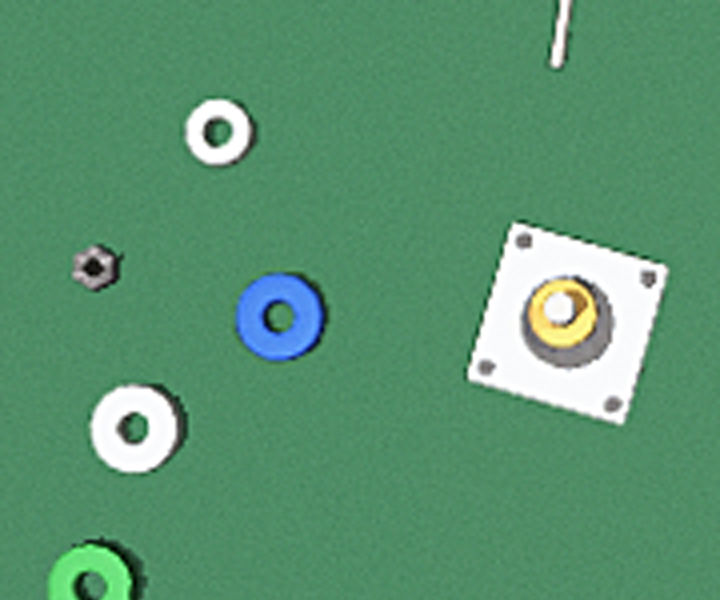

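The crop confirms the choices: small at (218,131), middle at (135,428), both plain, and the spindle top at (560,307) in the crop. I'm moving over the large ring now.

>>> {"op": "servo_tool", "data": {
  "rows": [
    [20, 26, 0, 0, 0, 0],
    [20, 26, 0, 0, 0, 0],
    [20, 26, 0, 0, 0, 0],
    [20, 26, 0, 0, 0, 0],
    [20, 26, -8, 0, 0, 0]
  ]
}}

```text
clock: 0.52
tool_pos: [0.2559, -0.5263, 0.2195]
orientation: [-179.9, 0.0, -166.7]
force: [1.2, 0.0, -0.7]
opening: 0.0875
```

>>> {"op": "servo_tool", "data": {
  "rows": [
    [20, 26, -8, 0, 0, 0],
    [20, 26, -8, 0, 0, 0],
    [20, 26, -8, 0, 0, 0],
    [20, 26, -12, 0, 0, 0],
    [20, 26, -12, 0, 0, 0]
  ]
}}

```text
clock: 0.93
tool_pos: [0.3557, -0.3955, 0.1702]
orientation: [-180.0, 0.0, -166.7]
force: [1.8, -0.7, 0.6]
opening: 0.088
```

>>> {"op": "servo_tool", "data": {
  "rows": [
    [20, 26, -12, 0, 0, 0],
    [20, 26, -12, 0, 0, 0],
    [20, 26, -12, 0, 0, 0],
    [20, 28, -12, 0, 0, 0],
    [20, 28, -12, 0, 0, 0]
  ]
}}

```text
clock: 1.35
tool_pos: [0.4556, -0.2614, 0.1099]
orientation: [180.0, -0.0, -166.7]
force: [0.9, -0.7, -0.3]
opening: 0.0876
```

>>> {"op": "servo_tool", "data": {
  "rows": [
    [0, 0, 0, 0, 0, 0],
    [0, 0, 0, 0, 0, 0]
  ]
}}

```text
clock: 1.52
tool_pos: [0.4553, -0.2614, 0.1096]
orientation: [179.9, -0.1, -166.5]
force: [-0.2, -0.1, 0.9]
opening: 0.0876
```

```bash
python3 - <<'E'
from h import *
o=ctrl.get_obs();print(o['clock'],o['tool_pos'],o['orientation'],o['force'])
snap('wrist','w1')
E
```

```text
1.5167 [ 0.45533868 -0.26139409  0.109615  ] [ 1.79948111e+02 -1.07156427e-01 -1.66539671e+02] [-0.24689145 -0.08611228  0.90933115]
```

View pics/w1.png

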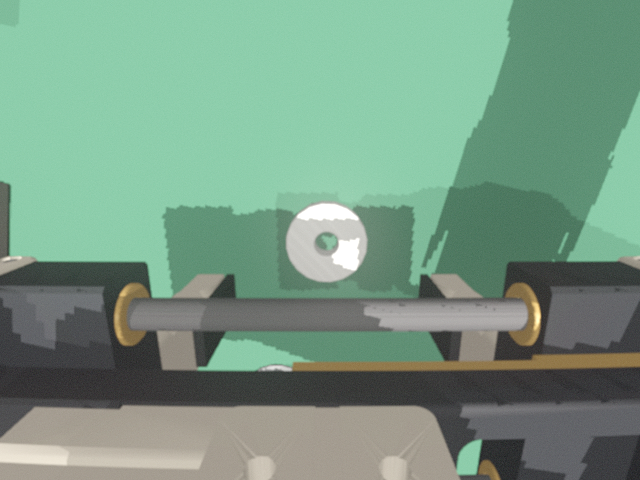

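```bash
python3 - <<'E'
from h import *
c=np.load('pics/w1.npz');print(c['origin'],c['rotation'])
print('ring',atz('w1',326.5,242,.018), dep('w1',310,242)); print('edge thing',dep('w1',275,368),dep('w1',285,245))
from scipy.spatial.transform import Rotation as R
def proj(P):
    q=R.from_euler('xyz',c['rotation'],degrees=True).as_matrix().T@(np.array(P)-c['origin'])
    a,b=q[0]/-q[2],-q[1]/-q[2];s=1+c['k1']*(a*a+b*b);return c['cx']+c['fx']*a*s,c['cy']+c['fy']*b*s
print(proj([.455,-.2626,.018]),proj([.4553,-.2614,.1096]),proj([.599,-.27,.04]))
E
```

```text
[ 0.3900133  -0.27763201  0.26917257] [-1.43613529e+01 -4.66813392e-02  1.03469634e+02]
ring [ 0.45390945 -0.26237158  0.018     ] [ 0.45608613 -0.27416394  0.0203994 ]
edge thing [ 0.57518624 -0.27845836  0.00549985] [ 0.46829048 -0.29245263  0.00060732]
(np.float64(325.85112086236364), np.float64(243.32887988645336)) (np.float64(327.7640655479576), np.float64(293.06281587249583)) (np.float64(273.6140900799467), np.float64(422.24151745519464))
```

>>> {"op": "servo_tool", "data": {
  "rows": [
    [-1, -1, -33, 0, 0, 0],
    [0, 0, -33, 0, 0, 0],
    [0, 0, -25, 0, 0, 0],
    [0, 0, -11, 0, 0, 0],
    [0, 0, -4, 0, 0, 0]
  ]
}}

```text
clock: 1.98
tool_pos: [0.4519, -0.2647, 0.0027]
orientation: [179.9, -0.2, -166.8]
force: [-0.2, 0.2, -0.2]
opening: 0.0873
```

>>> {"op": "servo_tool", "data": {
  "rows": [
    [0, 0, 0, 0, 0, 0],
    [0, 0, 0, 0, 0, 0],
    [0, 0, 0, 0, 0, 0],
    [0, 0, 0, 0, 0, 0],
    [0, 0, 0, 0, 0, 0]
  ],
  "fingers": 40
}}

```text
clock: 2.4
tool_pos: [0.4546, -0.264, 0.0056]
orientation: [-180.0, 0.1, -166.7]
force: [-0.9, 1.8, 2.2]
opening: 0.0599
```

>>> {"op": "servo_tool", "data": {
  "rows": [
    [0, 0, 0, 0, 0, 0],
    [0, 0, 0, 0, 0, 0],
    [0, 0, 0, 0, 0, 0]
  ]
}}

```text
clock: 2.65
tool_pos: [0.4546, -0.264, 0.0056]
orientation: [-180.0, 0.1, -166.7]
force: [-0.6, 0.9, 6.8]
opening: 0.0586
```

>>> {"op": "servo_tool", "data": {
  "rows": [
    [0, 0, 15, 0, 0, 0],
    [0, 0, 35, 0, 0, 0],
    [5, 10, 35, 0, 0, 0],
    [15, 30, 20, 0, 0, 0],
    [15, 34, 20, 0, 0, 0]
  ]
}}

```text
clock: 3.07
tool_pos: [0.4892, -0.1904, 0.1315]
orientation: [-180.0, 0.1, -166.9]
force: [1.7, 0.2, -1.4]
opening: 0.0591
```

>>> {"op": "servo_tool", "data": {
  "rows": [
    [15, 34, 20, 0, 0, 0],
    [15, 34, 20, 0, 0, 0],
    [15, 38, 0, 0, 0, 0],
    [15, 38, 0, 0, 0, 0],
    [15, 38, 0, 0, 0, 0]
  ]
}}

```text
clock: 3.48
tool_pos: [0.5637, -0.0071, 0.1697]
orientation: [180.0, 0.1, -166.7]
force: [1.3, -1.0, -2.0]
opening: 0.059
```

>>> {"op": "servo_tool", "data": {
  "rows": [
    [0, 25, 0, 0, 0, 0],
    [0, 13, 0, 0, 0, 0],
    [0, 0, 0, 0, 0, 0],
    [0, 0, 0, 0, 0, 0]
  ]
}}

```text
clock: 3.82
tool_pos: [0.5629, 0.029, 0.1687]
orientation: [-180.0, -0.0, -166.6]
force: [0.2, -1.4, -1.3]
opening: 0.0588
```

```bash
python3 - <<'E'
from h import *
o=ctrl.get_obs();print(o['clock'],o['tool_pos'],o['orientation'],o['force'],o['opening'])
snap('wrist','w2')
E
```

```text
3.8167 [0.56292546 0.02903469 0.16865149] [-1.79998076e+02 -4.13367573e-02 -1.66632058e+02] [ 0.21582564 -1.37477813 -1.2528043 ] 0.05878181419053076
```

View pics/w2.png

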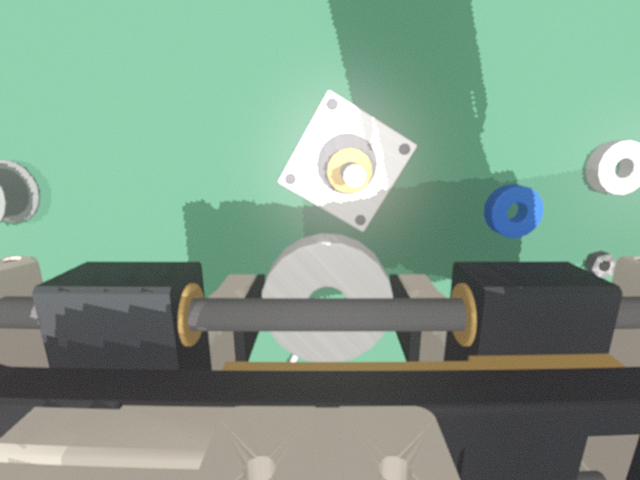

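```bash
python3 - <<'E'
from h import *
p=cv2.imread('pics/w2.png')
a=cv2.resize(p[85:235,270:425],None,fx=4,fy=4,interpolation=cv2.INTER_CUBIC)
b=cv2.resize(p[225:375,250:405],None,fx=4,fy=4,interpolation=cv2.INTER_CUBIC)
cv2.imwrite('pics/crop2.png',np.hstack([a,b])[:, :1240][::1,::1] if 0 else cv2.resize(np.hstack([a,b]),(800,387)))
cv2.imwrite('pics/crop2.png',cv2.resize(np.hstack([a,b]),(800,387),interpolation=cv2.INTER_AREA))
E
```

```text
(no output)
```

View pics/crop2.png

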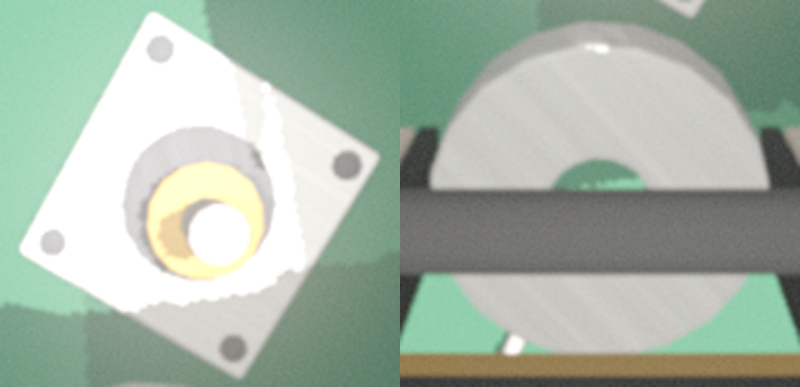

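```bash
python3 - <<'E'
from h import *
k=2.58
L=lambda x,y:(270+x/k,85+y/k)
Rr=lambda x,y:(250+(x-400)/k,225+y/k)
s=atz('w2',*L(219,235),.096);cor=[atz('w2',*L(*q),.012) for q in [(152,12),(380,157),(243,378),(20,250)]]
b=np.mean(cor,0)
print('spindle',s,'plate',b,'off',(s-b)*1e3, [round(np.linalg.norm(cor[i]-cor[i-1])*1e3,1) for i in range(4)])
for zt in (.180,.182,.184):
    P=[atz('w2',*Rr(*q),zt) for q in [(600,47),(600,353),(431,182),(768,182)]]
    c=(P[0]+P[1])/2; print(zt,c,np.linalg.norm(P[0]-P[1]),np.linalg.norm(P[2]-P[3]),'sp-ring',(s-c)*1e3)
E
```

```text
spindle [0.50962285 0.0345624  0.096     ] plate [0.50536509 0.0330901  0.012     ] off [ 4.25775958  1.47229535 84.        ] [np.float64(89.0), np.float64(89.1), np.float64(88.1), np.float64(89.8)]
0.18 [0.56413736 0.02918689 0.18      ] 0.05842106244419122 0.0588908506175289 sp-ring [-54.51450473   5.37550783 -84.        ]
0.182 [0.56323601 0.02896842 0.182     ] 0.05763231141540448 0.058095756912153726 sp-ring [-53.61315557   5.59397988 -86.        ]
0.184 [0.56233466 0.02874994 0.184     ] 0.056843560386617635 0.05730066320677858 sp-ring [-52.71180641   5.81245192 -88.        ]
```

>>> {"op": "servo_tool", "data": {
  "rows": [
    [-20, 2, 0, 0, 0, 0],
    [-20, 2, 0, 0, 0, 0],
    [-13.5, 1.5, -15, 0, 0, 0],
    [0, 0, -25, 0, 0, 0],
    [0, 0, -15, 0, 0, 0]
  ]
}}

```text
clock: 4.28
tool_pos: [0.5085, 0.0327, 0.113]
orientation: [180.0, 0.0, -166.8]
force: [-0.8, -0.1, -1.5]
opening: 0.0588
```

>>> {"op": "servo_tool", "data": {
  "rows": [
    [0, 0, -5, 0, 0, 0],
    [0, 0, 0, 0, 0, 0],
    [0, 0, 0, 0, 0, 0],
    [0, 0, 0, 0, 0, 0]
  ]
}}

```text
clock: 4.62
tool_pos: [0.5108, 0.034, 0.1098]
orientation: [180.0, 0.1, -166.8]
force: [-0.0, 0.4, -1.5]
opening: 0.0587
```

>>> {"op": "servo_tool", "data": {
  "rows": [
    [0, 0, -2, 0, 0, 0],
    [0, 0, -2, 0, 0, 0],
    [0, 0, -1, 0, 0, 0],
    [0, 0, -1, 0, 0, 0],
    [0, 0, 0, 0, 0, 0]
  ]
}}

```text
clock: 5.03
tool_pos: [0.5099, 0.0343, 0.1026]
orientation: [180.0, -0.0, -166.7]
force: [-0.1, 0.1, -1.3]
opening: 0.0587
```

>>> {"op": "servo_tool", "data": {
  "rows": [
    [0, 0, -1, 0, 0, 0],
    [0, 0, -1, 0, 0, 0],
    [0, 0, -1, 0, 0, 0],
    [0, 0, 0, 0, 0, 0]
  ]
}}

```text
clock: 5.37
tool_pos: [0.5098, 0.0343, 0.0995]
orientation: [-180.0, -0.0, -166.7]
force: [-0.4, 0.1, -1.0]
opening: 0.0585
```

>>> {"op": "servo_tool", "data": {
  "rows": [
    [0, 0, -1, 0, 0, 0],
    [0, 0, -1, 0, 0, 0],
    [0, 0, 0, 0, 0, 0]
  ]
}}

```text
clock: 5.62
tool_pos: [0.5099, 0.0343, 0.0976]
orientation: [180.0, -0.0, -166.7]
force: [-0.1, -0.5, -1.5]
opening: 0.0586
```

>>> {"op": "servo_tool", "data": {
  "rows": [
    [0, 0, -1, 0, 0, 0],
    [0, 0, -1, 0, 0, 0],
    [0, 0, -1, 0, 0, 0],
    [0, 0, -1, 0, 0, 0],
    [0, 0, 0, 0, 0, 0]
  ]
}}

```text
clock: 6.03
tool_pos: [0.5098, 0.0342, 0.0936]
orientation: [-180.0, -0.0, -166.7]
force: [-0.1, -0.1, -2.5]
opening: 0.0588
```

>>> {"op": "servo_tool", "data": {
  "rows": [
    [0, 0, -1, 0, 0, 0],
    [0, 0, -1, 0, 0, 0],
    [0, 0, -1, 0, 0, 0],
    [0, 0, 0, 0, 0, 0]
  ]
}}

```text
clock: 6.37
tool_pos: [0.5098, 0.0342, 0.0906]
orientation: [-180.0, -0.0, -166.7]
force: [-0.8, -0.0, -0.5]
opening: 0.0585
```

It's threaded with no side force, so I'll lower it towards the seat.

>>> {"op": "servo_tool", "data": {
  "rows": [
    [0, 0, -4, 0, 0, 0],
    [0, 0, -4, 0, 0, 0],
    [0, 0, -4, 0, 0, 0],
    [0, 0, -4, 0, 0, 0],
    [0, 0, -4, 0, 0, 0]
  ]
}}

```text
clock: 6.78
tool_pos: [0.5099, 0.0342, 0.0702]
orientation: [-180.0, -0.0, -166.7]
force: [-0.6, 0.3, -1.4]
opening: 0.0586
```

>>> {"op": "servo_tool", "data": {
  "rows": [
    [0, 0, -4, 0, 0, 0],
    [0, 0, -4, 0, 0, 0],
    [0, 0, -4, 0, 0, 0],
    [0, 0, -2, 0, 0, 0],
    [0, 0, 0, 0, 0, 0]
  ]
}}

```text
clock: 7.2
tool_pos: [0.5097, 0.0341, 0.0562]
orientation: [-180.0, -0.1, -166.7]
force: [1.0, 0.3, -1.1]
opening: 0.0582
```

>>> {"op": "servo_tool", "data": {
  "rows": [
    [0, 0, -2, 0, 0, 0],
    [0, 0, -2, 0, 0, 0],
    [0, 0, -2, 0, 0, 0],
    [0, 0, 0, 0, 0, 0]
  ]
}}

```text
clock: 7.53
tool_pos: [0.5098, 0.0342, 0.0505]
orientation: [-180.0, -0.0, -166.7]
force: [-0.8, 0.5, -0.5]
opening: 0.0588
```

>>> {"op": "servo_tool", "data": {
  "rows": [
    [0, 0, -1, 0, 0, 0],
    [0, 0, -1, 0, 0, 0],
    [0, 0, -1, 0, 0, 0],
    [0, 0, 0, 0, 0, 0]
  ]
}}

```text
clock: 7.87
tool_pos: [0.5099, 0.0343, 0.0476]
orientation: [-180.0, -0.0, -166.7]
force: [0.0, -0.0, -1.9]
opening: 0.0588
```

>>> {"op": "servo_tool", "data": {
  "rows": [
    [0, 0, -1, 0, 0, 0],
    [0, 0, -1, 0, 0, 0],
    [0, 0, 0, 0, 0, 0]
  ]
}}

```text
clock: 8.12
tool_pos: [0.5101, 0.0343, 0.046]
orientation: [-180.0, 0.0, -166.7]
force: [-1.3, 0.9, 2.6]
opening: 0.0589
```

>>> {"op": "servo_tool", "data": {
  "rows": [
    [0, 0, -1, 0, 0, 0],
    [0, 0, -1, 0, 0, 0],
    [0, 0, 0, 0, 0, 0]
  ]
}}

```text
clock: 8.37
tool_pos: [0.5101, 0.0343, 0.044]
orientation: [-180.0, 0.0, -166.7]
force: [-1.4, 0.9, 3.8]
opening: 0.0587
```

Contact with the seat at TCP z ≈ 46 mm. Releasing, then going to the middle ring.

>>> {"op": "servo_tool", "data": {
  "rows": [
    [0, 0, 0, 0, 0, 0],
    [0, 0, 0, 0, 0, 0],
    [0, 0, 0, 0, 0, 0],
    [0, 0, 0, 0, 0, 0],
    [0, 0, 5, 0, 0, 0]
  ],
  "fingers": 80
}}

```text
clock: 8.78
tool_pos: [0.5094, 0.034, 0.0481]
orientation: [-180.0, -0.1, -166.7]
force: [0.8, -0.1, -0.3]
opening: 0.0791
```

>>> {"op": "servo_tool", "data": {
  "rows": [
    [0, 0, 15, 0, 0, 0],
    [0, 0, 35, 0, 0, 0],
    [0, 0, 35, 0, 0, 0],
    [-5, 25, 15, 0, 0, 0],
    [-8, 35, 0, 0, 0, 0]
  ]
}}

```text
clock: 9.2
tool_pos: [0.4994, 0.0944, 0.1535]
orientation: [179.9, 0.4, -166.9]
force: [0.5, 0.9, -0.3]
opening: 0.0797
```

>>> {"op": "servo_tool", "data": {
  "rows": [
    [-9, 38, 0, 0, 0, 0],
    [-10, 38, 0, 0, 0, 0],
    [-10, 38, -10, 0, 0, 0],
    [-10, 38, -15, 0, 0, 0],
    [-8, 22, -15, 0, 0, 0]
  ]
}}

```text
clock: 9.62
tool_pos: [0.4498, 0.2716, 0.1096]
orientation: [179.9, 0.1, -166.6]
force: [0.7, 0.5, -1.3]
opening: 0.08
```

>>> {"op": "servo_tool", "data": {
  "rows": [
    [0, 0, 0, 0, 0, 0],
    [0, 0, 0, 0, 0, 0],
    [0, 0, 0, 0, 0, 0]
  ]
}}

```text
clock: 9.87
tool_pos: [0.4501, 0.2678, 0.1092]
orientation: [-180.0, -0.0, -166.7]
force: [0.3, -0.7, 0.3]
opening: 0.08
```

```bash
python3 - <<'E'
from h import *
o=ctrl.get_obs();print(o['clock'],o['tool_pos'],o['orientation'],o['force'],o['opening'])
snap('wrist','w3')
E
```

```text
9.8667 [0.45006295 0.26781162 0.10920661] [-1.79982552e+02 -5.95602518e-03 -1.66675746e+02] [ 0.29777077 -0.73162175  0.34427467] 0.08002267477731025
```

View pics/w3.png

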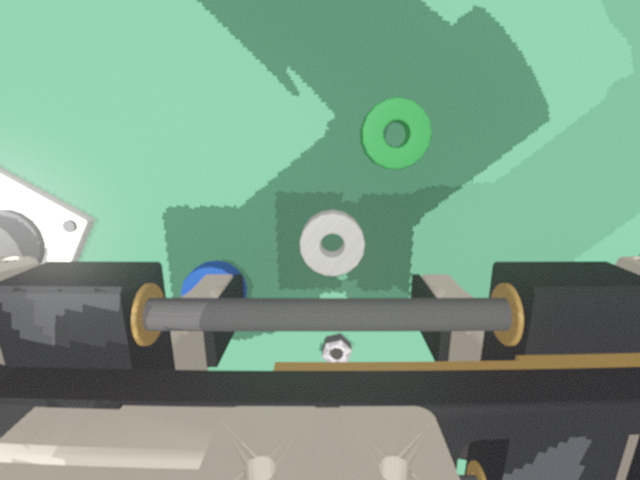

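The picture shows the middle ring at (332,243) between the fingers, with green at (396,133) and blue at (215,285).

```bash
python3 - <<'E'
from h import *
print(atz('w3',332.5,243,.018),atz('w3',337,352,.012))
E
```

```text
[0.44844371 0.27120459 0.018     ] [0.53880707 0.29689313 0.012     ]
```

>>> {"op": "servo_tool", "data": {
  "rows": [
    [-1, 2.5, -33, 0, 0, 0],
    [0, 0, -33, 0, 0, 0],
    [0, 0, -25, 0, 0, 0],
    [0, 0, -11, 0, 0, 0],
    [0, 0, -3, 0, 0, 0]
  ]
}}

```text
clock: 10.33
tool_pos: [0.4488, 0.2684, 0.0023]
orientation: [-179.9, -0.1, -166.8]
force: [-0.6, -0.2, -0.0]
opening: 0.08
```

>>> {"op": "servo_tool", "data": {
  "rows": [
    [0, 0, 0, 0, 0, 0],
    [0, 0, 0, 0, 0, 0],
    [0, 0, 0, 0, 0, 0],
    [0, 0, 0, 0, 0, 0],
    [0, 0, 0, 0, 0, 0]
  ],
  "fingers": 30
}}

```text
clock: 10.75
tool_pos: [0.4495, 0.2709, 0.005]
orientation: [179.9, 0.1, -166.7]
force: [0.5, 0.9, 0.2]
opening: 0.0522
```

>>> {"op": "servo_tool", "data": {
  "rows": [
    [0, 0, 0, 0, 0, 0],
    [0, 0, 0, 0, 0, 0],
    [0, 0, 0, 0, 0, 0],
    [0, 0, 0, 0, 0, 0]
  ]
}}

```text
clock: 11.08
tool_pos: [0.4494, 0.2708, 0.0047]
orientation: [180.0, 0.1, -166.7]
force: [-1.4, -0.7, 6.8]
opening: 0.0462
```

>>> {"op": "servo_tool", "data": {
  "rows": [
    [0, 0, 15, 0, 0, 0],
    [0, 0, 35, 0, 0, 0],
    [5, -5, 35, 0, 0, 0],
    [15, -30, 20, 0, 0, 0],
    [15, -33, 20, 0, 0, 0]
  ]
}}

```text
clock: 11.5
tool_pos: [0.4846, 0.2033, 0.1311]
orientation: [179.9, 0.1, -166.5]
force: [1.8, 0.3, -1.7]
opening: 0.0463
```

>>> {"op": "servo_tool", "data": {
  "rows": [
    [15, -33, 20, 0, 0, 0],
    [15, -33, 19, 0, 0, 0],
    [15, -35, 0, 0, 0, 0],
    [15, -35, 0, 0, 0, 0],
    [15, -25, 0, 0, 0, 0]
  ]
}}

```text
clock: 11.92
tool_pos: [0.5592, 0.039, 0.1686]
orientation: [180.0, 0.0, -166.8]
force: [1.0, 0.8, -1.2]
opening: 0.0463
```

>>> {"op": "servo_tool", "data": {
  "rows": [
    [4, -11, 0, 0, 0, 0],
    [0, 0, 0, 0, 0, 0],
    [0, 0, 0, 0, 0, 0],
    [0, 0, 0, 0, 0, 0]
  ]
}}

```text
clock: 12.25
tool_pos: [0.5626, 0.0309, 0.1678]
orientation: [180.0, -0.0, -166.7]
force: [-0.1, -0.0, 0.1]
opening: 0.0464
```

```bash
python3 - <<'E'
from h import *
o=ctrl.get_obs();print(o['clock'],o['tool_pos'],o['orientation'],o['force'],o['opening'])
snap('wrist','w4')
p=cv2.imread('pics/w4.png')
a=cv2.resize(p[85:235,270:425],None,fx=4,fy=4,interpolation=cv2.INTER_CUBIC)
b=cv2.resize(p[225:375,250:405],None,fx=4,fy=4,interpolation=cv2.INTER_CUBIC)
cv2.imwrite('pics/crop4.png',cv2.resize(np.hstack([a,b]),(800,387),interpolation=cv2.INTER_AREA))
E
```

```text
12.25 [0.56258309 0.03093125 0.16775047] [ 1.79989240e+02 -2.70476466e-02 -1.66710582e+02] [-0.11324561 -0.0030981   0.08113237] 0.04642770973720736
```

View pics/crop4.png

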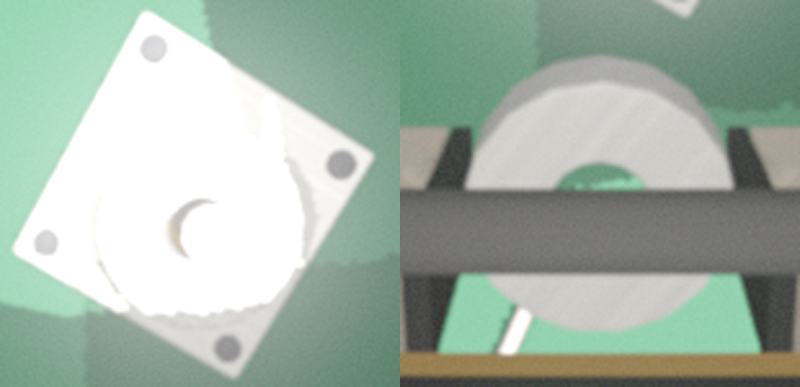

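Large is on the spindle. The middle ring sits about 1 mm further along tool x in the grip than the large one did, so I'll correct for that.

>>> {"op": "servo_tool", "data": {
  "rows": [
    [-20, 1, 0, 0, 0, 0],
    [-20, 1, 0, 0, 0, 0],
    [-13.8, 1.1, -15, 0, 0, 0],
    [0, 0, -25, 0, 0, 0],
    [0, 0, -15, 0, 0, 0]
  ]
}}

```text
clock: 12.72
tool_pos: [0.5078, 0.0347, 0.1121]
orientation: [180.0, 0.0, -166.6]
force: [0.4, -0.1, -0.9]
opening: 0.0464
```

>>> {"op": "servo_tool", "data": {
  "rows": [
    [0, 0, -7, 0, 0, 0],
    [0, 0, -2, 0, 0, 0],
    [0, 0, 0, 0, 0, 0],
    [0, 0, 0, 0, 0, 0]
  ]
}}

```text
clock: 13.05
tool_pos: [0.5099, 0.0341, 0.1047]
orientation: [-180.0, 0.1, -166.7]
force: [0.5, 0.0, -0.5]
opening: 0.0463
```

>>> {"op": "servo_tool", "data": {
  "rows": [
    [0, 0, -1, 0, 0, 0],
    [0, 0, -1, 0, 0, 0],
    [0, 0, -1, 0, 0, 0],
    [0, 0, 0, 0, 0, 0]
  ]
}}

```text
clock: 13.38
tool_pos: [0.5093, 0.0335, 0.101]
orientation: [180.0, 0.0, -166.7]
force: [0.5, -0.1, -0.0]
opening: 0.0463
```

>>> {"op": "servo_tool", "data": {
  "rows": [
    [0, 0, -1, 0, 0, 0],
    [0, 0, -1, 0, 0, 0],
    [0, 0, 0, 0, 0, 0]
  ]
}}

```text
clock: 13.63
tool_pos: [0.5092, 0.0334, 0.0987]
orientation: [-180.0, -0.0, -166.7]
force: [-0.3, -0.3, 0.4]
opening: 0.0464
```

>>> {"op": "servo_tool", "data": {
  "rows": [
    [0, 0, -1, 0, 0, 0],
    [0, 0, -1, 0, 0, 0],
    [0, 0, 0, 0, 0, 0]
  ]
}}

```text
clock: 13.88
tool_pos: [0.5091, 0.0335, 0.0967]
orientation: [-180.0, -0.0, -166.7]
force: [-0.7, 0.3, -1.2]
opening: 0.0466
```

>>> {"op": "servo_tool", "data": {
  "rows": [
    [0, 0.4, -1, 0, 0, 0],
    [0, 0, -1, 0, 0, 0],
    [0, 0, -1, 0, 0, 0],
    [0, 0, 0, 0, 0, 0]
  ]
}}

```text
clock: 14.22
tool_pos: [0.5091, 0.0339, 0.0937]
orientation: [-180.0, -0.0, -166.7]
force: [-0.2, 0.2, -1.2]
opening: 0.0468
```

>>> {"op": "servo_tool", "data": {
  "rows": [
    [0, 0, -1, 0, 0, 0],
    [0, 0, -1, 0, 0, 0],
    [0, 0, -1, 0, 0, 0],
    [0, 0, 0, 0, 0, 0]
  ]
}}

```text
clock: 14.55
tool_pos: [0.5091, 0.0339, 0.0907]
orientation: [-180.0, -0.0, -166.7]
force: [-0.5, 0.3, -0.2]
opening: 0.0465
```

>>> {"op": "servo_tool", "data": {
  "rows": [
    [0, 0, -1, 0, 0, 0],
    [0, 0, -2, 0, 0, 0],
    [0, 0, -2, 0, 0, 0],
    [0, 0, 0, 0, 0, 0]
  ]
}}

```text
clock: 14.88
tool_pos: [0.509, 0.0338, 0.0855]
orientation: [-180.0, -0.0, -166.7]
force: [-0.0, -0.3, -0.7]
opening: 0.0466
```

Threaded. Lowering to the large ring's top (TCP ≈ 62 mm).

>>> {"op": "servo_tool", "data": {
  "rows": [
    [0, 0, -4, 0, 0, 0],
    [0, 0, -4, 0, 0, 0],
    [0, 0, -4, 0, 0, 0],
    [0, 0, -4, 0, 0, 0],
    [0, 0, -2, 0, 0, 0]
  ]
}}

```text
clock: 15.3
tool_pos: [0.5089, 0.0338, 0.0671]
orientation: [-180.0, -0.1, -166.7]
force: [-0.7, -0.3, -0.4]
opening: 0.0465
```

>>> {"op": "servo_tool", "data": {
  "rows": [
    [0, 0, -1, 0, 0, 0],
    [0, 0, -1, 0, 0, 0],
    [0, 0, -1, 0, 0, 0],
    [0, 0, 0, 0, 0, 0]
  ]
}}

```text
clock: 15.63
tool_pos: [0.5093, 0.0339, 0.0648]
orientation: [-180.0, -0.0, -166.7]
force: [0.2, 0.5, -1.4]
opening: 0.0465
```

>>> {"op": "servo_tool", "data": {
  "rows": [
    [0, 0, -1, 0, 0, 0],
    [0, 0, -1, 0, 0, 0],
    [0, 0, 0, 0, 0, 0]
  ]
}}

```text
clock: 15.88
tool_pos: [0.5092, 0.0339, 0.0628]
orientation: [180.0, -0.0, -166.7]
force: [0.3, 0.1, -1.5]
opening: 0.0466
```

>>> {"op": "servo_tool", "data": {
  "rows": [
    [0, 0, -1, 0, 0, 0],
    [0, 0, 0, 0, 0, 0]
  ]
}}

```text
clock: 16.05
tool_pos: [0.5092, 0.0339, 0.0618]
orientation: [180.0, -0.0, -166.7]
force: [0.4, -0.2, -0.5]
opening: 0.0463
```

>>> {"op": "servo_tool", "data": {
  "rows": [
    [0, 0, -1, 0, 0, 0],
    [0, 0, 0, 0, 0, 0]
  ]
}}

```text
clock: 16.22
tool_pos: [0.5094, 0.034, 0.061]
orientation: [-180.0, 0.0, -166.7]
force: [0.2, 0.0, 0.4]
opening: 0.0461
```

>>> {"op": "servo_tool", "data": {
  "rows": [
    [0, 0, -1, 0, 0, 0],
    [0, 0, 0, 0, 0, 0]
  ]
}}

```text
clock: 16.38
tool_pos: [0.5094, 0.034, 0.0601]
orientation: [-180.0, 0.0, -166.7]
force: [-1.2, 0.9, 2.9]
opening: 0.0467
```

>>> {"op": "servo_tool", "data": {
  "rows": [
    [0, 0, -0.5, 0, 0, 0],
    [0, 0, 0, 0, 0, 0]
  ]
}}

```text
clock: 16.55
tool_pos: [0.5094, 0.034, 0.0596]
orientation: [180.0, 0.0, -166.7]
force: [-1.2, 0.3, 5.2]
opening: 0.0465
```

>>> {"op": "servo_tool", "data": {
  "rows": [
    [0, 0, 0, 0, 0, 0],
    [0, 0, 0, 0, 0, 0],
    [0, 0, 0, 0, 0, 0],
    [0, 0, 0, 0, 0, 0],
    [0, 0, 5, 0, 0, 0]
  ],
  "fingers": 70
}}

```text
clock: 16.97
tool_pos: [0.5086, 0.0337, 0.0636]
orientation: [-180.0, -0.1, -166.7]
force: [-0.0, 0.2, 0.0]
opening: 0.069
```

>>> {"op": "servo_tool", "data": {
  "rows": [
    [0, 0, 15, 0, 0, 0],
    [0, 0, 35, 0, 0, 0],
    [0, 0, 35, 0, 0, 0],
    [10, 20, 10, 0, 0, 0],
    [18, 30, 0, 0, 0, 0]
  ]
}}

```text
clock: 17.38
tool_pos: [0.5382, 0.0836, 0.1642]
orientation: [179.9, 0.4, -166.8]
force: [-0.1, 0.1, -0.9]
opening: 0.0701
```

>>> {"op": "servo_tool", "data": {
  "rows": [
    [18, 35, 0, 0, 0, 0],
    [18, 35, -10, 0, 0, 0],
    [18, 35, -10, 0, 0, 0],
    [18, 30, -15, 0, 0, 0],
    [3, 5, -15, 0, 0, 0]
  ]
}}

```text
clock: 17.8
tool_pos: [0.615, 0.2287, 0.109]
orientation: [180.0, 0.2, -166.6]
force: [0.5, -0.6, 0.3]
opening: 0.07
```

>>> {"op": "servo_tool", "data": {
  "rows": [
    [0, 0, 0, 0, 0, 0],
    [0, 0, 0, 0, 0, 0],
    [0, 0, 0, 0, 0, 0]
  ]
}}

```text
clock: 18.05
tool_pos: [0.6122, 0.2235, 0.1101]
orientation: [-180.0, 0.0, -166.7]
force: [-0.2, 0.5, -0.0]
opening: 0.0699
```

```bash
python3 - <<'E'
from h import *
o=ctrl.get_obs();print(o['clock'],o['tool_pos'],o['orientation'],o['force'],o['opening'])
snap('wrist','w5')
E
```

```text
18.05 [0.61216907 0.2234562  0.11006394] [-1.79986032e+02  3.57512763e-03 -1.66720185e+02] [-0.24886305  0.46639382 -0.04497604] 0.06991479282661142
```

View pics/w5.png

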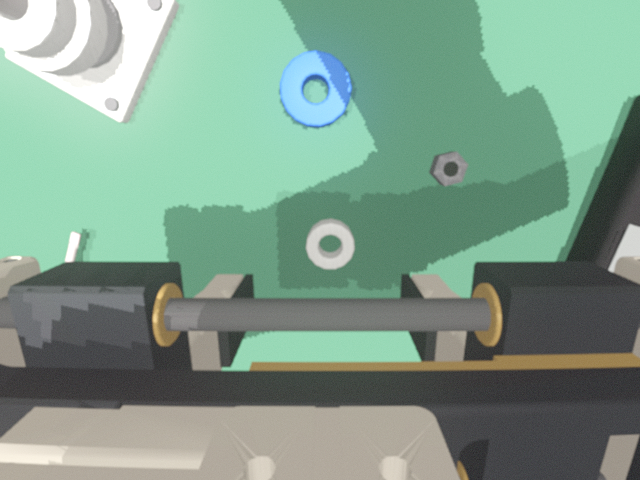

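Small is at (330,244) between the fingers. Descending with a 2.5 mm y correction.

>>> {"op": "servo_tool", "data": {
  "rows": [
    [0.5, 2.5, -33, 0, 0, 0],
    [0, 0, -33, 0, 0, 0],
    [0, 0, -25, 0, 0, 0],
    [0, 0, -11, 0, 0, 0],
    [0, 0, -3.5, 0, 0, 0]
  ]
}}

```text
clock: 18.52
tool_pos: [0.612, 0.2252, 0.003]
orientation: [-180.0, -0.1, -166.8]
force: [-0.0, -0.2, 0.5]
opening: 0.0699
```

>>> {"op": "servo_tool", "data": {
  "rows": [
    [0, 0, 0, 0, 0, 0],
    [0, 0, 0, 0, 0, 0],
    [0, 0, 0, 0, 0, 0],
    [0, 0, 0, 0, 0, 0],
    [0, 0, 0, 0, 0, 0]
  ],
  "fingers": 20
}}

```text
clock: 18.93
tool_pos: [0.6134, 0.2269, 0.0052]
orientation: [180.0, 0.1, -166.7]
force: [0.6, 0.3, -0.3]
opening: 0.042
```

>>> {"op": "servo_tool", "data": {
  "rows": [
    [0, 0, 0, 0, 0, 0],
    [0, 0, 0, 0, 0, 0],
    [0, 0, 0, 0, 0, 0],
    [0, 0, 0, 0, 0, 0]
  ]
}}

```text
clock: 19.27
tool_pos: [0.6131, 0.2266, 0.0047]
orientation: [180.0, 0.0, -166.7]
force: [-2.2, -1.4, 5.7]
opening: 0.0345
```

>>> {"op": "servo_tool", "data": {
  "rows": [
    [0, 0, 15, 0, 0, 0],
    [0, 0, 35, 0, 0, 0],
    [-2, -5, 35, 0, 0, 0],
    [-8, -30, 20, 0, 0, 0],
    [-8, -33, 20, 0, 0, 0]
  ]
}}

```text
clock: 19.68
tool_pos: [0.5951, 0.1592, 0.1304]
orientation: [180.0, 0.1, -166.6]
force: [1.1, -1.3, -0.5]
opening: 0.0343
```

>>> {"op": "servo_tool", "data": {
  "rows": [
    [-8, -33, 20, 0, 0, 0],
    [-8, -33, 19, 0, 0, 0],
    [-8, -35, 0, 0, 0, 0],
    [-7, -20, 0, 0, 0, 0],
    [-1, -6.5, 0, 0, 0, 0]
  ]
}}

```text
clock: 20.1
tool_pos: [0.5612, 0.0282, 0.1685]
orientation: [180.0, 0.0, -166.9]
force: [-0.5, 0.2, -0.4]
opening: 0.0345
```

>>> {"op": "servo_tool", "data": {
  "rows": [
    [0, 0, 0, 0, 0, 0],
    [0, 0, 0, 0, 0, 0],
    [0, 0, 0, 0, 0, 0],
    [0, 0, 0, 0, 0, 0]
  ]
}}

```text
clock: 20.43
tool_pos: [0.5631, 0.0319, 0.1676]
orientation: [-180.0, -0.0, -166.7]
force: [-0.4, -0.4, -1.0]
opening: 0.0346
```

```bash
python3 - <<'E'
from h import *
o=ctrl.get_obs();print(o['clock'],o['tool_pos'],o['orientation'],o['force'],o['opening'])
snap('wrist','w6')
p=cv2.imread('pics/w6.png')
a=cv2.resize(p[85:235,270:425],None,fx=4,fy=4,interpolation=cv2.INTER_CUBIC)
b=cv2.resize(p[225:375,250:405],None,fx=4,fy=4,interpolation=cv2.INTER_CUBIC)
cv2.imwrite('pics/crop6.png',cv2.resize(np.hstack([a,b]),(800,387),interpolation=cv2.INTER_AREA))
E
```

```text
20.4333 [0.5630631  0.03192589 0.16756722] [-1.79997406e+02 -2.68603065e-02 -1.66658162e+02] [-0.44679797 -0.3565714  -1.03729383] 0.034641255853368635
```

View pics/crop6.png

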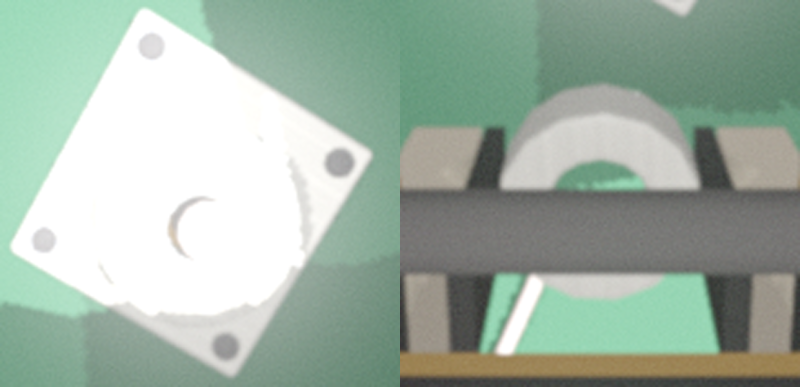

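>>> {"op": "servo_tool", "data": {
  "rows": [
    [-20, 1, 0, 0, 0, 0],
    [-20, 1, 0, 0, 0, 0],
    [-14, 0.2, -15, 0, 0, 0],
    [0, 0, -25, 0, 0, 0],
    [0, 0, -15, 0, 0, 0]
  ]
}}

```text
clock: 20.9
tool_pos: [0.5078, 0.0339, 0.1117]
orientation: [180.0, -0.0, -166.6]
force: [0.6, 0.3, -1.2]
opening: 0.0346
```

>>> {"op": "servo_tool", "data": {
  "rows": [
    [0, 0, -7, 0, 0, 0],
    [0, 0, -2, 0, 0, 0],
    [0, 0, 0, 0, 0, 0],
    [0, 0, 0, 0, 0, 0]
  ]
}}

```text
clock: 21.23
tool_pos: [0.5095, 0.0335, 0.1046]
orientation: [-180.0, 0.0, -166.7]
force: [0.5, 0.2, -0.2]
opening: 0.034
```

>>> {"op": "servo_tool", "data": {
  "rows": [
    [0, 0, -1, 0, 0, 0],
    [0, 0, -1, 0, 0, 0],
    [0, 0, 0, 0, 0, 0],
    [0, 0, 0, 0, 0, 0]
  ]
}}

```text
clock: 21.57
tool_pos: [0.5089, 0.0331, 0.1022]
orientation: [180.0, 0.0, -166.7]
force: [-0.3, 0.6, 0.0]
opening: 0.0342
```

>>> {"op": "servo_tool", "data": {
  "rows": [
    [0, 0.8, -1, 0, 0, 0],
    [0, 0, -1, 0, 0, 0],
    [0, 0, -1, 0, 0, 0],
    [0, 0, 0, 0, 0, 0]
  ]
}}

```text
clock: 21.9
tool_pos: [0.5086, 0.0339, 0.0987]
orientation: [-180.0, -0.0, -166.7]
force: [1.2, 0.3, -1.0]
opening: 0.0343
```

>>> {"op": "servo_tool", "data": {
  "rows": [
    [0, 0, -1, 0, 0, 0],
    [0, 0, -1, 0, 0, 0],
    [0, 0, -1, 0, 0, 0],
    [0, 0, 0, 0, 0, 0]
  ]
}}

```text
clock: 22.23
tool_pos: [0.5086, 0.0339, 0.0957]
orientation: [-180.0, -0.0, -166.7]
force: [0.5, -0.1, 0.6]
opening: 0.0342
```

>>> {"op": "servo_tool", "data": {
  "rows": [
    [0, 0, -1, 0, 0, 0],
    [0, 0, -1, 0, 0, 0],
    [0, 0, -1, 0, 0, 0],
    [0, 0, 0, 0, 0, 0]
  ]
}}

```text
clock: 22.57
tool_pos: [0.5086, 0.0339, 0.0927]
orientation: [-180.0, -0.0, -166.7]
force: [0.6, 0.5, -0.9]
opening: 0.0348
```

>>> {"op": "servo_tool", "data": {
  "rows": [
    [0, 0, -1, 0, 0, 0],
    [0, 0, -1, 0, 0, 0],
    [0, 0, -1, 0, 0, 0],
    [0, 0, 0, 0, 0, 0]
  ]
}}

```text
clock: 22.9
tool_pos: [0.5086, 0.0339, 0.0897]
orientation: [-180.0, -0.0, -166.7]
force: [-0.8, 0.0, -0.2]
opening: 0.0342
```

>>> {"op": "servo_tool", "data": {
  "rows": [
    [0, 0, -3, 0, 0, 0],
    [0, 0, -3, 0, 0, 0],
    [0, 0, -3, 0, 0, 0],
    [0, 0, -1, 0, 0, 0],
    [0, 0, 0, 0, 0, 0]
  ]
}}

```text
clock: 23.32
tool_pos: [0.5085, 0.0338, 0.0795]
orientation: [-180.0, -0.0, -166.7]
force: [-0.6, -0.2, 0.1]
opening: 0.0341
```

>>> {"op": "servo_tool", "data": {
  "rows": [
    [0, 0, -1, 0, 0, 0],
    [0, 0, -1, 0, 0, 0],
    [0, 0, 0, 0, 0, 0]
  ]
}}

```text
clock: 23.57
tool_pos: [0.5087, 0.0339, 0.0778]
orientation: [180.0, -0.0, -166.7]
force: [-0.6, -0.1, -0.9]
opening: 0.034
```

>>> {"op": "servo_tool", "data": {
  "rows": [
    [0, 0, -1, 0, 0, 0],
    [0, 0, -1, 0, 0, 0],
    [0, 0, 0, 0, 0, 0]
  ]
}}

```text
clock: 23.82
tool_pos: [0.5089, 0.034, 0.0762]
orientation: [-180.0, 0.0, -166.7]
force: [-0.8, -0.6, 3.4]
opening: 0.0342
```

>>> {"op": "servo_tool", "data": {
  "rows": [
    [0, 0, -1, 0, 0, 0],
    [0, 0, -1, 0, 0, 0],
    [0, 0, 0, 0, 0, 0]
  ]
}}

```text
clock: 24.07
tool_pos: [0.5089, 0.0339, 0.074]
orientation: [-180.0, 0.0, -166.7]
force: [-1.9, -0.2, 3.0]
opening: 0.0345
```

>>> {"op": "servo_tool", "data": {
  "rows": [
    [0, 0, -1, 0, 0, 0],
    [0, 0, -1, 0, 0, 0],
    [0, 0, -1, 0, 0, 0],
    [0, 0, 0, 0, 0, 0]
  ]
}}

```text
clock: 24.4
tool_pos: [0.5088, 0.034, 0.0708]
orientation: [180.0, 0.0, -166.7]
force: [-0.0, 0.1, 3.3]
opening: 0.0342
```

>>> {"op": "servo_tool", "data": {
  "rows": [
    [0, 0, -0.7, 0, 0, 0],
    [0, 0, 0, 0, 0, 0]
  ]
}}

```text
clock: 24.57
tool_pos: [0.5088, 0.0339, 0.0702]
orientation: [-180.0, 0.0, -166.7]
force: [-1.1, 0.4, 2.6]
opening: 0.0342
```

>>> {"op": "servo_tool", "data": {
  "rows": [
    [0, 0, -0.7, 0, 0, 0],
    [0, 0, 0, 0, 0, 0]
  ]
}}

```text
clock: 24.73
tool_pos: [0.5088, 0.034, 0.0695]
orientation: [180.0, 0.0, -166.7]
force: [0.4, 0.5, 2.4]
opening: 0.0343
```

>>> {"op": "servo_tool", "data": {
  "rows": [
    [0, 0, -0.5, 0, 0, 0],
    [0, 0, 0, 0, 0, 0]
  ]
}}

```text
clock: 24.9
tool_pos: [0.5088, 0.0339, 0.069]
orientation: [180.0, 0.0, -166.7]
force: [-0.7, -0.1, 3.5]
opening: 0.0346
```

>>> {"op": "servo_tool", "data": {
  "rows": [
    [0, 0, -0.5, 0, 0, 0],
    [0, 0, 0, 0, 0, 0]
  ]
}}

```text
clock: 25.07
tool_pos: [0.5089, 0.0339, 0.0686]
orientation: [-180.0, 0.0, -166.7]
force: [0.3, -0.7, 4.9]
opening: 0.0342
```

>>> {"op": "servo_tool", "data": {
  "rows": [
    [0, 0, -0.5, 0, 0, 0],
    [0, 0, 0, 0, 0, 0]
  ]
}}

```text
clock: 25.23
tool_pos: [0.509, 0.034, 0.0685]
orientation: [-180.0, 0.0, -166.7]
force: [-1.6, -0.5, 10.0]
opening: 0.0344
```

>>> {"op": "servo_tool", "data": {
  "rows": [
    [0, 0, -0.5, 0, 0, 0],
    [0, 0, 0, 0, 0, 0]
  ]
}}

```text
clock: 25.4
tool_pos: [0.5091, 0.034, 0.0685]
orientation: [-180.0, 0.0, -166.7]
force: [-3.9, 0.3, 12.8]
opening: 0.0341
```

>>> {"op": "servo_tool", "data": {
  "rows": [
    [0, 0, -0.3, 0, 0, 0],
    [0, 0, 0, 0, 0, 0]
  ]
}}

```text
clock: 25.57
tool_pos: [0.5092, 0.034, 0.0684]
orientation: [-180.0, 0.1, -166.7]
force: [-4.8, 1.0, 16.3]
opening: 0.0345
```

Hard stop: the force rises to 16 N with no travel, at the expected height. I'll relieve the load, release, retreat and check.

>>> {"op": "servo_tool", "data": {
  "rows": [
    [0, 0, 1, 0, 0, 0],
    [0, 0, 0, 0, 0, 0],
    [0, 0, 0, 0, 0, 0]
  ]
}}

```text
clock: 25.82
tool_pos: [0.5089, 0.0339, 0.0686]
orientation: [-180.0, 0.0, -166.7]
force: [-2.6, 0.3, 7.7]
opening: 0.0343
```

>>> {"op": "servo_tool", "data": {
  "rows": [
    [0, 0, 0, 0, 0, 0],
    [0, 0, 0, 0, 0, 0],
    [0, 0, 0, 0, 0, 0],
    [0, 0, 0, 0, 0, 0],
    [0, 0, 0, 0, 0, 0]
  ],
  "fingers": 70
}}

```text
clock: 26.23
tool_pos: [0.5086, 0.0339, 0.0679]
orientation: [-180.0, -0.0, -166.7]
force: [0.6, -0.8, -0.0]
opening: 0.0623
```

>>> {"op": "servo_tool", "data": {
  "rows": [
    [0, 0, 5, 0, 0, 0],
    [0, 0, 20, 0, 0, 0],
    [0, 0, 35, 0, 0, 0],
    [0, 0, 30, 0, 0, 0],
    [15, 0, 0, 0, 0, 0]
  ]
}}

```text
clock: 26.65
tool_pos: [0.5254, 0.0345, 0.1649]
orientation: [180.0, 0.5, -166.6]
force: [1.0, 0.7, 0.9]
opening: 0.0698
```

>>> {"op": "servo_tool", "data": {
  "rows": [
    [20, 0, 0, 0, 0, 0],
    [20, 0, 0, 0, 0, 0],
    [0, 0, 0, 0, 0, 0],
    [0, 0, 0, 0, 0, 0],
    [0, 0, 0, 0, 0, 0]
  ]
}}

```text
clock: 27.07
tool_pos: [0.5631, 0.0337, 0.158]
orientation: [180.0, -0.1, -166.7]
force: [-0.1, 0.9, 0.4]
opening: 0.0697
```

```bash
python3 - <<'E'
from h import *
snap('wrist','w7');snap('scene','s7')
o=ctrl.get_obs();print(o['clock'],o['tool_pos'],o['force'])
c=np.load('pics/w7.npz');d=c['d'];H=[]
for v in range(60,250):
  for u in range(250,450):
    if d[v,u]>0:
      P=dep('w7',u,v); r=np.hypot(P[0]-.5096,P[1]-.0346)*1e3; H.append((r,P[2]*1e3))
H=np.array(H)
for a,b in [(0,6),(10,16),(19,22),(25,28)]:
  m=(H[:,0]>a)&(H[:,0]<b); print(a,b,m.sum(),np.percentile(H[m,1],[10,50,90]).round(1) if m.any() else '')
a=cv2.resize(cv2.imread('pics/w7.png')[60:260,240:440],(400,400),interpolation=cv2.INTER_CUBIC)
b=cv2.resize(cv2.imread('pics/s7.png')[170:270,280:380],(400,400),interpolation=cv2.INTER_CUBIC)
cv2.imwrite('pics/final.png',np.hstack([a,b]))
E
```

```text
27.1667 [0.5630366  0.03382754 0.15827113] [-0.68887381  0.77368924  0.04267237]
0 6 305 [96.5 97.4 98.4]
10 16 1162 [82.3 83.2 84.1]
19 22 758 [64.3 65.2 66.1]
25 28 723 [46.2 47.2 48.2]
```

View pics/final.png

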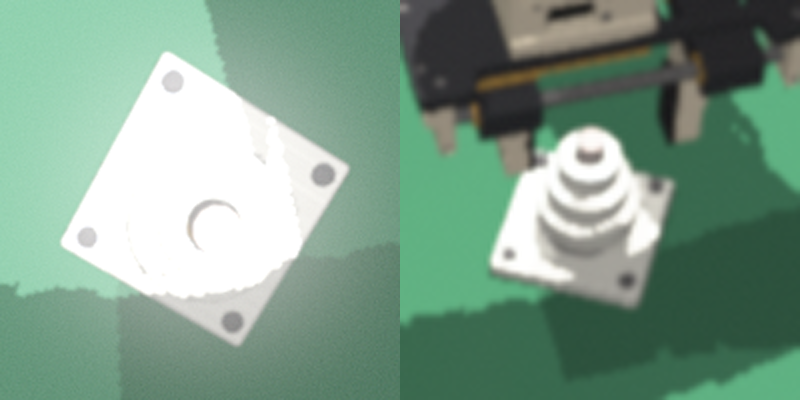

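The right half shows the three rings stacked by size, level and clear of the gripper. Relative to the spindle top (96 mm), the ring tops measure 82, 64 and 46 mm, which is fully home.

```bash
python3 -c "
from plant import ctrl
print(ctrl.close_job())"
```

```text
the job is handed in; nothing more can be done
None
```

I threaded the large, middle and small plain spacers onto the spindle in that order. Each was lowered in the grip and released only once it rested on the seat or on the ring below. I then pressed the stack down to the hard stop, where the wrist force rose to about 16 N with no further travel. After that I eased off, opened the fingers, backed clear and handed the job in at about 27 s.

**Last checks:**
- **Heights:** depth readings put the ring tops at 83.2, 65.2 and 47.2 mm, and the spindle top at 97.4 mm. The spindle top is known to be 96 mm, so all the readings are about 1.3 mm high. Corrected, the tops are at 82, 64 and 46 mm, which is fully home.
- **Loads:** the highest force reported at the wrist was about 16 N.
- **Picture:** the final view shows the stack level and in order of size, with the gripper clear.
- **Bystanders:** I didn't touch any of them, but I made no separate final measurement of their positions.
- **Picture budget:** I viewed 10 pictures, crops included.

The top and wrist cameras disagreed by 1–3 mm along y at the middle and small rings. I allowed for this when lining up the grasps, and no check failed.

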